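Hold a spring clip open over a culture record card

ROBOT

A 6-joint arm with a two-finger parallel gripper is mounted at the origin on the work surface. World frame = base frame: x ahead of the robot, y to its left, z up, the work surface at z = 0. Lengths are in m, angles in rad, forces in N, time in s.
With the tool pointing down it reaches from about 0.225 to 0.875 m from the base axis. Payload 3.4 kg.
Tool frame: the origin (TCP) lies at the very end of the fingers, on their centre line; the grasp point (between the pads) lies 19 mm behind it; z points along the fingers, y is the direction in which the jaws open and shut (so a half turn about z gives the same grasp; the last joint's range is limited). The gripper opens to 85 mm and grips with 20 to 120 N. Pads are 22 mm wide; open, the fingers measure 114 mm over their backs; the gripper's body (76 mm by 85 mm) begins 54 mm behind the grasp point. The pads swing forward as they close: fully open they stand 13 mm farther back than shut.
Start: joints at [-1.389, 0.276, 1.505, -0, 1.361, -0.121], TCP at [0.171, -0.549, 0.231] pointing down, gripper open.
Joint ranges: [-2.89, 2.89], [-0.75, 2.08], [0.22, 2.7], [-1.18, 4.32], [0.11, 2.71], [-2.7, 2.7]. Speed limits (rad/s): [2.57, 2.57, 3.14, 3.14, 3.14, 3.14].

INTERFACE

Orientations are given as a unit quaternion [w, x, y, z].
In Python, from rig import manip, viewer, job gives the robot as it stands.
- The arm moves only by the shell command python3 -m crank 'ROWS' [OPENING] [FORCE]. ROWS is JSON, a list of rows, each a list of 6 numbers: the shift along the tool's x, y, z in m, then the turn, a rotation vector about the tool's x, y, z in degrees. In form: [[dx, dy, dz, rx, ry, rz], ...]. A call has 1 to 20 rows; each row is the pose to reach, as a shift and turn from the pose measured when the call began, along the tool's axes at that moment; what a row does not reach only later rows make up. A row lasts 1/8 s, in which the tool goes at most 62.5 mm and 10.7 degrees, less where a joint would pass 70% of its speed; a pose out of reach is approached as far as the arm can. A call with a gripper value outside its range is refused whole. OPENING is the opening, from 0 (shut) to 1 (fully open), set as the call begins (- or left out, the last holds). The fingers move at their own pace and stop on an object; FORCE is the grip in N (left out, the last holds). Time passes only in rows, so rows that repeat a pose let the fingers close. It gives the time, the measured TCP pose, the force and the opening at its end, in the units of the state.
- manip.get_state(): the state, without advancing time (a new reading comes with each control period).
- viewer.get_image(name): name is "scene" or "top" or "wrist"; returns a dict with "frame" (384x512x3 uint8, blue, green, red), "range_z" (384x512 float32, m along the optical axis (not along the pixel's ray), 0 where there is no reading), "intrinsics" (3x3 intrinsics, pixels), "world_from_camera" (4x4, takes a point from camera to world coordinates); the wrist camera has in their place "mount" (4x4, takes a point from camera to tool coordinates, whose origin is the TCP and whose axes are the flange's). Camera axes: x right, y up, looking along -z (the intrinsics and any distortion apply to the point x, -y, -z); pixel columns grow to the right and rows downward; lengths in m; the calibration is good to about 2 mm. A picture is of the moment at which its call begins: read the wrist's pose just before it.
- job.sign_off(): hands the job in, once; it reports no verdict.
The state is a dict: "clock": time; "qpos": joint angles; "qd": joint speeds; "effort": joint torques, N m; "position": TCP position; "ee_rot": TCP orientation; "contact_force": force on the tool from outside, world axes, zero at the start; "moment": the same for the moment, N m; "width": finger opening in m.
Only numpy, scipy, OpenCV 4.12 (cv2) and the standard library are available. Lean on these libraries where they do the work, as an engineer would, in place of code of your own. Each camera call takes 0.05 s, during which the arm holds its last target. There are 200 camera calls.

TASK

First set the orange card stand down flat and square in the pocket of the white block and let go of it. Then squeeze the red-handled spring clip wide open, lift it off its rail, and finish while still holding it squeezed wide open over the middle of the card's top edge, upright and square to the card, one jaw hanging about 15 mm down on each side and the clip touching nothing but the gripper. Leave the petri dishes and the vial alone.

Things in the scene. Friction and masses are not known exactly. Their poses are not given: they have to be found in the camera images.
- stand: loose card stand, 100 to 200 g: orange foot 56 (x) x 36 (y) x 30 (z) mm with a stiff white plastic record card standing upright on its middle, 60 wide (x), 3 thick (y), 36 high, so 66 mm high in all. Origin at the centre of the foot's underside, z up. Grip the foot across its 36 mm (y), one finger each side of the card. Turned half round it is the same
- card_top (a point): middle of the card's top edge, 66 mm above the stand's origin; axes as the stand's (x along the edge, y through the card)
- tray: fixed white block 110 (x) x 90 (y) x 14 (z) mm on the table with a pocket for the stand's foot in its middle; origin at the centre of its underside
- pocket (a point): centre of the pocket's floor, 6 mm above the table and 8 mm below the block's top. The pocket is 64 (x) x 44 (y) mm, axes as the block's, with a 3 mm chamfer at the mouth; the foot's long side goes along its long side
- rail: fixed clip rail: dark base 100 (x) x 70 (y) x 10 mm with an upright aluminium strip along x, 80 long, 4 thick, its top 62 mm above the table; origin at the centre of the base's underside
- clip: loose steel spring clip, 47 g, 24 mm wide (x), parked upright on the rail, jaws down biting 14 mm deep over the strip. Origin on its pin (radius 5.5 mm), 88 mm above the table when parked; x along the pin, y the way the jaws open, z to the two red handles. Jaws reach 40 mm below the pin. Handle tips parked: 38 mm above the pin, 41 mm apart over the outsides (y)
- jaw_a (a joint): opening angle of the jaw on the clip's +y side: about 0 parked, 0.23 rad at its stop (wide open); both jaws open alike. To open, squeeze the red handles together along y: about 4 N to start, 8 N at the stop; a grip of 30 to 40 N holds it firmly there. At the stop the handles are parallel, 22 mm over the outsides, reaching 42 mm above the pin
- jaw_b (a joint): the same for the jaw on the -y side
- lip_a (a point): lower end of jaw a's inner face, 40 mm below the pin and 2 mm to +y when parked; at the stop 11 mm to +y, so that the jaws gape 22 mm at their ends
- lip_b (a point): the same for jaw b, to -y
- dish_1: bystander: closed petri dish with straw-coloured contents, 90 mm across, 17 mm high, lying flat; origin at the centre of its underside
- dish_2: bystander: closed petri dish with straw-coloured contents, 90 mm across, 17 mm high, lying flat; origin at the centre of its underside
- vial: bystander: upright capped amber vial, 32 mm across, 65 mm high; origin at the centre of its underside
Mind the look-alikes: they are no part of the job. There is more than one size of the tray; the one meant has the size given above. What is shaped like the clip but purple is not meant.

How it is judged:
By the outcome, as a careful person would: the job done as asked, in the order asked, and still so for the second after the job is handed in, while the arm keeps its last pose, push and grip.
It also fails if it takes over 58 s, if anything falls off the work surface, if the arm or the gripper's body presses on something with over 40 N, if the wrist force passes 120 N, or if a joint passes its speed limit or range.

## Working session

There is one attempt and no reset: what is moved stays moved. The work goes in short steps, Python scripts to look and compute and a shell command to move; the robot and the scene stay as the last step left them, time stands still between calls to the robot, and variables do not carry over. Pictures are saved under pics/ and viewed, about 8 in all and at most 12, crops included, and the job is handed in when it is done.

```bash
mkdir -p pics; ls; python3 - <<'E'
from rig import manip, viewer
import cv2,numpy as np
print(manip.get_state())
for n in ("top","scene"):
    d=viewer.get_image(n); cv2.imwrite(f"pics/{n}0.png",d["frame"]); np.savez(f"pics/{n}0.npz",**{k:v for k,v in d.items()})
    print(n,d.keys(),d["intrinsics"],d["world_from_camera"])
d=viewer.get_image("wrist");print(d["mount"],d["intrinsics"])
E
```

```text
pics
{'clock': 0.0, 'qpos': array([-1.38899390e+00,  2.76603093e-01,  1.50614647e+00,  4.52544363e-06,
        1.36065940e+00, -1.21005221e-01]), 'qd': array([-0.00015112,  0.00017139, -0.00106576,  0.00035819,  0.00049899,
       -0.00076532]), 'effort': array([-1.46032658e-04, -4.16784525e+01, -2.45802659e+01,  1.89800039e-05,
        1.09026051e-02,  3.28765111e-05]), 'position': array([ 0.1713646 , -0.54832619,  0.23042975]), 'ee_rot': array([-9.07805611e-04,  9.88559983e-01,  1.50825515e-01, -2.53909862e-05]), 'contact_force': array([ 0.32430377, -0.42847538, -0.83860449]), 'moment': array([-0.00550436, -0.03642679, -0.00299596]), 'width': 0.08517076578543929}
top dict_keys(['frame', 'range_z', 'intrinsics', 'world_from_camera']) [[360.23776897   0.         254.10319778]
 [  0.         360.23776897 197.04195369]
 [  0.           0.           1.        ]] [[-1.41523230e-02  9.91362790e-01 -1.30382245e-01  3.84943835e-01]
 [-9.99897377e-01 -1.43215200e-02 -3.60106255e-04 -6.87380391e-02]
 [-2.22426788e-03  1.30363769e-01  9.91463736e-01  1.18369862e+00]
 [ 0.00000000e+00  0.00000000e+00  0.00000000e+00  1.00000000e+00]]
scene dict_keys(['frame', 'range_z', 'intrinsics', 'world_from_camera']) [[355.04695797   0.         252.76324138]
 [  0.         355.04695797 196.1317896 ]
 [  0.           0.           1.        ]] [[-0.14992016 -0.83810896  0.52449721  0.95005363]
 [ 0.98865508 -0.12213104  0.08743651  0.02308469]
 [-0.00922393  0.53165532  0.84691058  0.7701575 ]
 [ 0.          0.          0.          1.        ]]
[[ 4.49209798e-04  9.59046837e-01  2.83247176e-01  7.13394867e-02]
 [ 9.99999882e-01 -4.83855164e-04  5.23571673e-05  2.95212396e-04]
 [ 1.87263585e-04  2.83247119e-01 -9.59046941e-01 -1.43419493e-01]
 [ 0.00000000e+00  0.00000000e+00  0.00000000e+00  1.00000000e+00]] [[270.51799139   0.         256.4403274 ]
 [  0.         270.51799139 193.16184074]
 [  0.           0.           1.        ]]
```

View pics/top0.png

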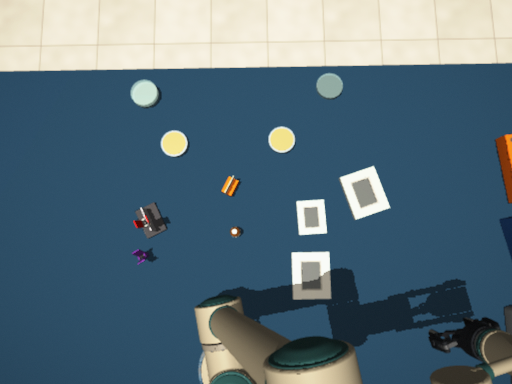

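View pics/scene0.png

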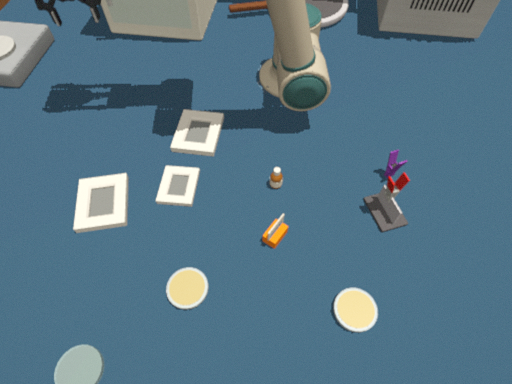

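The top view shows three white trays at (311,275), (312,216) and (364,192). The stand is at (231,186), the rail and red clip at (150,219), the purple look-alike at (142,256) and the vial at (235,232). I'll measure the trays, stand and rail next.

```bash
cat > h.py <<'E'
import numpy as np,cv2
from scipy.spatial.transform import Rotation as R
from rig import manip,viewer
def pose():
    s=manip.get_state(); T=np.eye(4); q=s["ee_rot"]; T[:3,:3]=R.from_quat([q[1],q[2],q[3],q[0]]).as_matrix(); T[:3,3]=s["position"]; return s,T
def grab(n,save=None):
    T=pose()[1]; d=viewer.get_image(n)
    W=T@d["mount"] if n=="wrist" else d["world_from_camera"]
    if save: cv2.imwrite(f"pics/{save}.png",d["frame"])
    return d["frame"],d["range_z"],d["intrinsics"],W
def plane(uv,z,K,W):
    uv=np.atleast_2d(uv).astype(float); r=np.c_[(uv[:,0]-K[0,2])/K[0,0],-(uv[:,1]-K[1,2])/K[1,1],-np.ones(len(uv))]@W[:3,:3].T
    return W[:3,3]+r*((z-W[2,3])/r[:,2])[:,None]
def proj(p,K,W):
    c=(np.atleast_2d(p)-W[:3,3])@W[:3,:3]; return np.c_[K[0,0]*c[:,0]/-c[:,2]+K[0,2],-K[1,1]*c[:,1]/-c[:,2]+K[1,2]]
def cloud(D,K,W):
    v,u=np.mgrid[:D.shape[0],:D.shape[1]]; c=np.stack([(u-K[0,2])/K[0,0]*D,-(v-K[1,2])/K[1,1]*D,-D],-1); return c@W[:3,:3].T+W[:3,3]
def rect(mask,z,K,W,minpx=20):
    out=[]
    for c in cv2.findContours(mask.astype(np.uint8),0,cv2.CHAIN_APPROX_NONE)[0]:
        if len(c)<minpx: continue
        p=plane(c[:,0],z,K,W)[:,:2]*1000
        (cx,cy),(w,h),a=cv2.minAreaRect(p.astype(np.float32))
        if w<h: w,h,a=h,w,a-90
        out.append((round(cx,1),round(cy,1),round(w,1),round(h,1),round((a+90)%180-90,1)))
    return out  # mm; angle of long side from world x, deg
E
python3 - <<'E'
from h import *
for n in("top","scene"):
    d=np.load(f"pics/{n}0.npz");f=d["frame"];K=d["intrinsics"];W=d["world_from_camera"];P=cloud(d["range_z"],K,W)
    hsv=cv2.cvtColor(f,cv2.COLOR_BGR2HSV);H,S,V=cv2.split(hsv)
    ws=(P[...,0]>.15)&(P[...,0]<.75)&(np.abs(P[...,1])<.6)
    print(n,"white",rect((S<60)&(V>150)&ws&(P[...,2]<.03),.014,K,W))
    print("orange",rect((H>5)&(H<20)&(S>180)&(V>150)&ws,.03,K,W,8))
    m=(P[...,2]>.04)&ws&(P[...,2]<.2)&(np.abs(P[...,0]-.42)<.25)
    nn,l,st,c=cv2.connectedComponentsWithStats(m.astype(np.uint8))
    for i in range(1,nn):
        if st[i,4]>4:
            q=P[l==i]; print(st[i,4],c[i].round(),np.median(q,0).round(3),q[:,2].max().round(3))
    m=(S<90)&(V<90)&ws; print("dark",rect(m,.01,K,W))
    m=((H<8)|(H>172))&(S>150)&(V>100)&ws; v,u=np.nonzero(m); print("red",P[m].mean(0),len(u),P[m].min(0),P[m].max(0))
    print("yel",rect((H>15)&(H<35)&(S>60)&(V>150)&ws,.017,K,W))
E
```

```text
top white [(287.8, -245.4, 144.4, 123.9, 0.9), (472.5, -252.8, 113.1, 93.2, 2.9), (549.9, -429.9, 149.7, 123.8, 18.0), (713.8, 196.5, 87.3, 67.3, -87.9), (718.5, -161.6, 88.2, 60.4, -88.3)]
orange [(570.9, 1.9, 56.9, 16.1, -26.8), (581.1, 22.9, 52.6, 7.3, -26.6)]
38 [229. 185.] [0.57  0.01  0.061] 0.07
174 [144. 222.] [0.454 0.271 0.091] 0.129
53 [235. 232.] [ 0.424 -0.008  0.046] 0.068
97 [140. 255.] [0.358 0.287 0.058] 0.08
701 [216. 307.] [0.223 0.049 0.178] 0.2
dark [(-21.5, -695.8, 187.8, 49.6, 89.2), (86.4, -740.8, 260.8, 122.8, 67.1), (192.8, 104.5, 37.9, 3.1, 89.2), (206.2, 25.1, 39.0, 3.0, -75.2), (68.6, -169.3, 496.8, 162.0, 66.5), (217.2, -288.9, 66.2, 28.4, -56.7), (262.1, -245.7, 51.7, 34.3, 89.2), (470.1, 267.8, 99.4, 65.7, 25.4), (698.0, 163.3, 38.3, 5.7, -37.1)]
red [0.45564357 0.26248203 0.1450644 ] 25 [ 0.38494384 -0.06873804 -0.00124241] [0.4813821  0.33128945 1.18369862]
yel [(-1.5, -824.9, 62.4, 26.2, -73.7), (-2.7, -231.8, 263.1, 69.9, 89.2), (58.6, -774.8, 77.4, 17.0, -7.9), (150.9, 96.7, 79.8, 44.3, 5.4), (199.5, 24.2, 51.0, 8.2, -77.1), (572.9, -0.7, 54.7, 8.
[... 599 characters left out ...]
48] 0.068
527 [394. 192.] [0.465 0.273 0.087] 0.128
106 [275. 226.] [0.579 0.011 0.059] 0.069
dark [(481.7, 255.0, 97.7, 38.4, 26.4), (164.0, 32.6, 35.6, 3.7, -89.9), (80.5, 72.6, 37.6, 16.8, -11.4), (79.3, 31.5, 37.4, 23.6, 40.5), (72.6, 50.6, 37.9, 14.8, -10.3), (103.3, 40.1, 127.9, 105.1, 78.5), (-31.4, -23.9, 66.6, 23.8, 45.6), (-328.3, -116.5, 66.1, 4.2, 16.5), (-280.6, -777.3, 171.9, 64.2, 46.6), (-220.1, -928.7, 189.7, 39.3, 33.2)]
red [0.45758718 0.27078216 0.11026063] 200 [ 0.34800514  0.24463168 -0.00161356] [0.47818723 0.337255   0.12846868]
yel [(719.2, 198.5, 72.5, 61.8, 89.1), (722.4, -161.8, 75.2, 54.6, -90.0), (576.9, 20.8, 56.0, 18.2, -28.5), (565.3, -1.3, 53.9, 8.6, -22.7)]
```

```bash
cat >> h.py <<'E'
def rel(x,y,z,yaw):  # mm, deg; tool straight down, tool x at yaw -> row
    s,T=pose(); a=np.radians(yaw)
    Rt=np.array([[np.cos(a),np.sin(a),0],[np.sin(a),-np.cos(a),0],[0,0,-1]])
    d=T[:3,:3].T@(np.array([x,y,z])/1000-T[:3,3]); r=np.degrees(R.from_matrix(T[:3,:3].T@Rt).as_rotvec())
    print("row",d.round(4).tolist(),r.round(2).tolist(),"dist",np.linalg.norm(d).round(3),"t",round(s["clock"],2),"F",s["contact_force"].round(1),"w",round(s["width"],4),"yaw",np.degrees(np.arctan2(T[1,0],T[0,0])).round(2),"pos",(1000*T[:3,3]).round(1))
E
python3 -c "
from h import *
rel(475,-252,200,3)"
```

```text
row [0.3782, -0.1924, 0.031] [-0.09, 0.0, 14.35] dist 0.425 t 0.15 F [ 0.6 -0.   0.8] w 0.0855 yaw 17.35 pos [ 171.4 -548.4  230.6]
```

```bash
python3 -m crank '[[0.05,-0.025,0.005,0,0,3],[0.1,-0.051,0.01,0,0,5],[0.15,-0.076,0.015,0,0,7],[0.2,-0.102,0.02,0,0,9],[0.25,-0.127,0.025,0,0,11],[0.3,-0.153,0.03,0,0,13],[0.35,-0.178,0.031,0,0,14.35],[0.378,-0.192,0.031,0,0,14.35],[0.378,-0.192,0.031,0,0,14.35],[0.378,-0.192,0.031,0,0,14.35]]' 1 30
python3 - <<'E'
from h import *
f,D,K,W=grab("wrist","w_tray")
H,S,V=cv2.split(cv2.cvtColor(f,cv2.COLOR_BGR2HSV))
m=(S<60)&(V>150); print("outer",rect(m,.014,K,W,100))
P=cloud(D,K,W)
c=cv2.findContours(m.astype(np.uint8),cv2.RETR_CCOMP,cv2.CHAIN_APPROX_NONE)
for cc,hh in zip(c[0],c[1][0]):
    if len(cc)>60: print(len(cc),hh[3],cv2.minAreaRect((plane(cc[:,0],.014,K,W)[:,:2]*1000).astype(np.float32)), cv2.minAreaRect((plane(cc[:,0],.006,K,W)[:,:2]*1000).astype(np.float32)))
rel(577,11,200,-27)
E
```

```text
clock: 1.4
position: [0.4743, -0.2527, 0.1997]
ee_rot: [-0.001, 1.0, 0.026, -0.001]
contact_force: [-0.6, 0.1, -0.9]
width: 0.0856
outer [(321.1, -202.2, 94.7, 64.8, -27.7), (471.1, -252.5, 110.6, 90.7, 2.9), (548.1, -431.6, 149.6, 122.2, 18.0)]
180 -1 ((321.10223388671875, -202.24623107910156), (64.78977966308594, 94.67872619628906), 62.295692443847656) ((315.6358337402344, -201.09629821777344), (66.36520385742188, 96.98088836669922), 62.295692443847656)
455 -1 ((471.083740234375, -252.4549560546875), (110.58879852294922, 90.6788101196289), 2.931968927383423) ((469.2642822265625, -252.52590942382812), (113.27789306640625, 92.88374328613281), 2.9319615364074707)
555 -1 ((548.106201171875, -431.5732727050781), (149.62606811523438, 122.19571685791016), 17.962980270385742) ((548.1595458984375, -435.99957275390625), (153.26426696777344, 125.16703033447266), 17.962961196899414)
row [0.1163, -0.2584, -0.0] [-0.05, 0.08, 29.96] dist 0.283 t 1.45 F [ 0.4 -0.5  0.7] w 0.0853 yaw 2.96 pos [ 474.2 -253.   199.8]
```

View pics/w_tray.png

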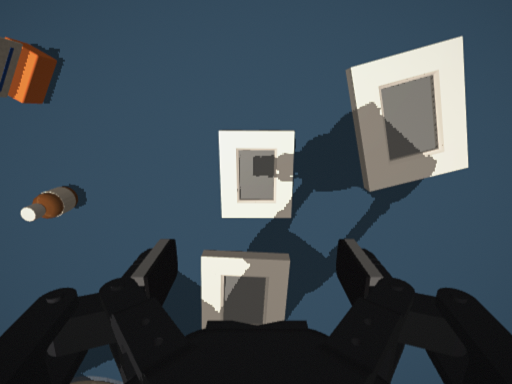

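The wanted tray is in the middle of the wrist view at (256,174). It measures 110.6 x 90.7 mm, centred at (471.1, -252.5) with yaw 2.9°. Next I look at the stand.

```bash
python3 -m crank '[[0.02,-0.045,0,0,0,6],[0.04,-0.09,0,0,0,12],[0.06,-0.135,0,0,0,18],[0.08,-0.18,0,0,0,24],[0.1,-0.225,0,0,0,30],[0.116,-0.258,0,0,0,30],[0.116,-0.258,0,0,0,30],[0.116,-0.258,0,0,0,30]]' 1 30
python3 - <<'E'
from h import *
f,D,K,W=grab("wrist","w_stand")
H,S,V=cv2.split(cv2.cvtColor(f,cv2.COLOR_BGR2HSV))
P=cloud(D,K,W); near=(np.hypot(P[...,0]-.577,P[...,1]-.011)<.07)
m=near&(np.abs(P[...,2]-.03)<.005); print("foot top",rect(m,.03,K,W,20), m.sum())
m=near&(P[...,2]>.055); print("card",rect(m,.066,K,W,20),m.sum())
m=near&(P[...,2]>.022)&(P[...,2]<.037); print("foot+",rect(m,.03,K,W,20))
o=near&(H>4)&(H<22)&(S>150); print("orange",rect(o,.03,K,W,10)); print(P[o][:,2].min(),P[o][:,2].max())
E
```

```text
clock: 2.45
position: [0.5762, 0.0092, 0.1998]
ee_rot: [0.0, 0.972, -0.234, -0.001]
contact_force: [-0.2, 0.3, -0.3]
width: 0.0852
foot top [(575.6, 10.8, 57.0, 35.2, -28.1)] 1245
card [(424.0, 87.4, 690.3, 213.8, 62.9), (575.9, 11.4, 61.3, 2.2, -27.2)] 39612
foot+ [(575.6, 10.8, 57.0, 35.2, -28.1)]
orange [(573.0, 1.7, 58.4, 15.1, -26.3), (581.8, 18.9, 58.4, 15.0, -28.1)]
-0.00028234451047759457 0.0329142270973386
```

View pics/w_stand.png

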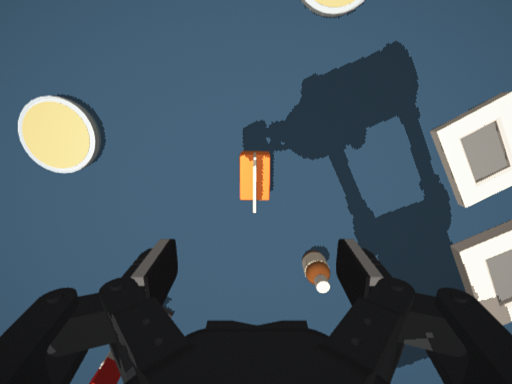

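The foot is at (255,177) in the image. The stand centre is about (575.7, 11) with yaw -27.4°.

```bash
python3 -c "
from h import *
rel(575.7,11,11,-27.4)"
```

```text
row [-0.001, -0.0016, 0.1889] [0.02, 0.1, 0.26] dist 0.189 t 2.5 F [-0.1 -0.3 -0.3] w 0.0854 yaw -27.14 pos [576.2   9.  199.9]
```

```bash
python3 -m crank '[[-0.001,-0.0016,0.04,0,0.1,0.3],[-0.001,-0.0016,0.08,0,0.1,0.3],[-0.001,-0.0016,0.12,0,0.1,0.3],[-0.001,-0.0016,0.15,0,0.1,0.3],[-0.001,-0.0016,0.17,0,0.1,0.3],[-0.001,-0.0016,0.182,0,0.1,0.3],[-0.001,-0.0016,0.189,0,0.1,0.3],[-0.001,-0.0016,0.189,0,0.1,0.3]]' 1 30 && python3 -m crank '[[0,0,0,0,0,0],[0,0,0,0,0,0],[0,0,0,0,0,0],[0,0,0,0,0,0],[0,0,0,0,0,0],[0,0,0,0,0,0],[0,0,0,0,0,0],[0,0,0,0,0,0]]' 0 40
```

```text
clock: 3.5
position: [0.5757, 0.0105, 0.011]
ee_rot: [0.0, 0.971, -0.237, -0.0]
contact_force: [0.9, 1.3, -0.4]
width: 0.085
clock: 4.5
position: [0.5763, 0.0106, 0.0118]
ee_rot: [0.0, 0.971, -0.237, 0.001]
contact_force: [0.3, -0.2, 5.9]
width: 0.0353
```

```bash
python3 -m crank '[[0,0,-0.01,0,0,0],[0,0,-0.025,0,0,0],[0,0,-0.045,0,0,0],[0,0,-0.065,0,0,0],[0,0,-0.08,0,0,0],[0,0,-0.09,0,0,0],[0,0,-0.09,0,0,0]]'
python3 - <<'E'
from h import *
f,D,K,W=grab("wrist","w_held"); s,T=pose()
P=(cloud(D,K,W)-T[:3,3])@T[:3,:3]*1000   # tool frame mm
cv2.imwrite("pics/w_held_c.png",cv2.resize(f[150:384,120:400],None,fx=2,fy=2))
H,S,V=cv2.split(cv2.cvtColor(f,cv2.COLOR_BGR2HSV))
o=(H>4)&(H<22)&(S>150)&(np.abs(P[...,0])<60)&(np.abs(P[...,1])<40)&(P[...,2]<40)
for v,u in [(r,c) for r in range(200,384,8) for c in range(180,340,8)]:
    if o[v,u]: print((u,v),P[v,u].round(1),end=" ")
print(o.sum(),P[o].min(0),P[o].max(0))
E
```

```text
clock: 5.38
position: [0.5766, 0.0106, 0.1025]
ee_rot: [-0.0, 0.971, -0.237, 0.001]
contact_force: [-0.3, -0.5, -2.2]
width: 0.0356
(228, 200) [ 27.  -14.9  -4.1] (236, 200) [ 27.1 -10.5  -4.5] (244, 200) [27.5 -6.1 -5.6] (252, 200) [27.2 -1.8 -4.7] (260, 200) [27.3  2.5 -5.1] (268, 200) [27.3  6.8 -5. ] (276, 200) [27.2 11.2 -4.8] (284, 200) [27.3 15.5 -4.9] (228, 208) [ 27.  -13.6 -17.1] (236, 208) [ 27.3  -9.5 -18. ] (244, 208) [ 27.   -5.6 -17.2] (252, 208) [ 27.1  -1.6 -17.6] (260, 208) [ 27.    2.4 -17.2] (268, 208) [ 27.1   6.3 -17.5] (276, 208) [ 27.1  10.3 -17.3] (284, 208) [ 27.4  14.2 -18.4] (228, 216) [ 23.6 -13.4 -19.4] (236, 216) [ 23.8  -9.5 -19.9] (244, 216) [ 23.6  -5.6 -19.4] (252, 216) [ 24.2  -1.6 -20.8] (268, 216) [ 23.8   6.3 -19.9] (276, 216) [ 23.9  10.2 -20. ] (284, 216) [ 23.6  14.2 -19.3] (292, 216) [ 23.3  18.2 -18.7] (228, 224) [ 19.6 -13.5 -20. ] (236, 224) [ 19.6  -9.5 -19.9] (244, 224) [ 19.4  -5.6 -19.5] (252, 224) [ 19.9  -1.6 -20.7] (268, 224) [ 19.5   6.3 -19.8] (276, 224) [ 19.6  10.3 -19.8] (284, 224) [ 19.7  14.2 -20.1] (228, 232) [ 15.3 -13.6 -
[... 722 characters left out ...]
4, 256) [  2.1  14.7 -20.3] (228, 264) [ -3.  -14.2 -19.6] (236, 264) [ -3.  -10.  -19.7] (244, 264) [ -2.9  -5.9 -19.8] (252, 264) [ -3.   -1.7 -19.6] (268, 264) [ -3.    6.6 -19.5] (276, 264) [ -3.2  10.8 -19.3] (284, 264) [ -3.2  15.  -19.2] (228, 272) [ -8.1 -14.4 -19.1] (236, 272) [ -7.6 -10.1 -19.9] (244, 272) [ -7.6  -5.9 -19.8] (268, 272) [ -7.8   6.7 -19.5] (276, 272) [ -7.2  10.8 -20.4] (284, 272) [ -7.9  15.1 -19.4] (268, 280) [-12.3   6.7 -19.9] (276, 280) [-12.   10.9 -20.4] (284, 280) [-12.5  15.2 -19.7] (268, 288) [-17.9   6.8 -19. ] (284, 288) [-18.   15.4 -19. ] (268, 296) [-22.3   6.8 -20. ] 5528 [-27.36867381 -17.93550542 -56.86433205] [27.93247205 39.44432129  7.751207  ]
```

View pics/w_held_c.png

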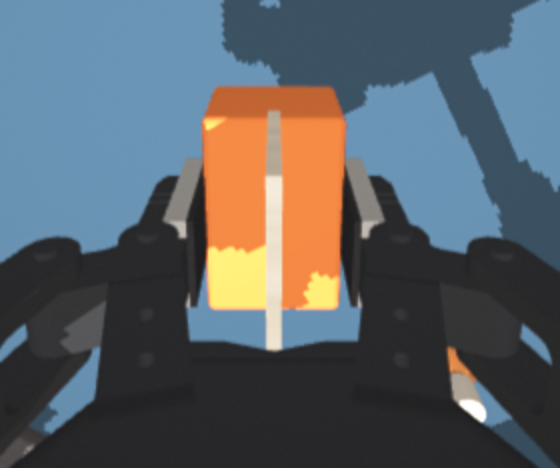

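The stand is held level and centred: the foot top is flat in the tool frame at z = -19.7 mm, x ±27.5. Next I move it over the pocket.

```bash
python3 -c "
from h import *
rel(471.1,-252.5,60,2.93)"
```

```text
row [0.0282, 0.282, 0.0418] [0.01, -0.08, -30.39] dist 0.286 t 5.42 F [-0.  -0.1 -2.8] w 0.0351 yaw -27.46 pos [576.1  10.7 101.8]
```

```bash
python3 -m crank '[[0.001,0.012,0,0,0,-2],[0.004,0.04,0,0,0,-5],[0.008,0.08,0,0,0,-9],[0.012,0.12,0,0,0,-13.5],[0.016,0.16,0,0,0,-18],[0.02,0.2,0,0,0,-22],[0.024,0.238,0,0,0,-26],[0.027,0.265,0.01,0,0,-29],[0.0282,0.278,0.025,0,0,-30.4],[0.0282,0.282,0.04,0,0,-30.4],[0.0282,0.282,0.0418,0,0,-30.4],[0.0282,0.282,0.0418,0,0,-30.4]]'
python3 - <<'E'
from h import *
f,D,K,W=grab("wrist","w_over"); s,T=pose()
H,S,V=cv2.split(cv2.cvtColor(f,cv2.COLOR_BGR2HSV)); P=cloud(D,K,W)
near=np.hypot(P[...,0]-.471,P[...,1]+.2525)<.08
m=near&(np.abs(P[...,2]-.014)<.004)
pts=P[m][:,:2]*1000-[471.1,-252.5]; a=np.radians(2.93); q=pts@np.array([[np.cos(a),-np.sin(a)],[np.sin(a),np.cos(a)]])
print("tray top extents in tray frame",np.percentile(q,[0.5,99.5],axis=0).round(1))
rel(471.1,-252.5,20,2.93)
E
```

```text
clock: 6.92
position: [0.4713, -0.2519, 0.0597]
ee_rot: [-0.0, 1.0, 0.026, 0.0]
contact_force: [-0.1, 0.8, -2.3]
width: 0.0349
tray top extents in tray frame [[-18.7 -44.8]
 [ 54.6  44.7]]
row [-0.0005, 0.0004, 0.0401] [0.03, -0.1, 0.04] dist 0.04 t 6.97 F [ 0.1 -0.1 -1.9] w 0.0352 yaw 2.97 pos [ 471.6 -252.1   60.1]
```

View pics/w_over.png

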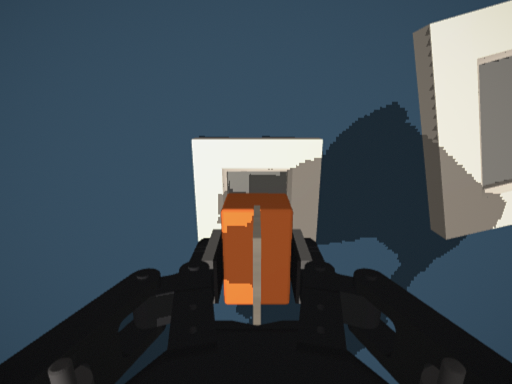

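The foot hangs centred over the pocket, and the tray's edges at ±44.8 and +54.6 mm match the earlier estimate. I lower it now.

```bash
python3 -m crank '[[-0.0005,0.0004,0.012,0,0,0],[-0.0005,0.0004,0.024,0,0,0],[-0.0005,0.0004,0.032,0,0,0],[-0.0005,0.0004,0.037,0,0,0],[-0.0005,0.0004,0.040,0,0,0],[-0.0005,0.0004,0.042,0,0,0],[-0.0005,0.0004,0.0435,0,0,0],[-0.0005,0.0004,0.0435,0,0,0]]'; python3 -c "
from h import *
rel(471.1,-252.5,16.3,2.93)"
```

```text
clock: 7.98
position: [0.4713, -0.2527, 0.0177]
ee_rot: [0.0, 1.0, 0.026, 0.001]
contact_force: [-2.0, 1.6, 5.1]
width: 0.0349
row [-0.0002, -0.0002, 0.0014] [0.06, -0.13, 0.04] dist 0.001 t 7.97 F [-2.   1.6  5.1] w 0.0349 yaw 2.97 pos [ 471.3 -252.7   17.7]
```

```bash
python3 -m crank '[[0,0,0,0,0,0],[0,0,0,0,0,0],[0,0,0,0,0,0],[0,0,0,0,0,0],[0,0,0,0,0,0],[0,0,-0.02,0,0,0],[0,0,-0.06,0,0,0],[0,0,-0.11,0,0,0],[0,0,-0.16,0,0,0],[0,0,-0.182,0,0,0],[0,0,-0.182,0,0,0],[0,0,-0.182,0,0,0]]' 0.9 30
python3 - <<'E'
from h import *
f,D,K,W=grab("wrist","w_placed"); P=cloud(D,K,W)
H,S,V=cv2.split(cv2.cvtColor(f,cv2.COLOR_BGR2HSV))
near=np.hypot(P[...,0]-.471,P[...,1]+.2525)<.08
m=near&(np.abs(P[...,2]-.036)<.006); print("foot top",rect(m,.036,K,W,20),"z",np.median(P[m][:,2]))
q=P[m]; A=np.c_[q[:,:2]-q[:,:2].mean(0),np.ones(len(q))]; print("tilt deg",np.degrees(np.linalg.lstsq(A,q[:,2],rcond=None)[0][:2]))
m=near&(P[...,2]>.058)&(P[...,2]<.09); print("card",rect(m,.072,K,W,20),P[m][:,2].max())
m=near&(np.abs(P[...,2]-.014)<.004); print("tray",rect(m,.014,K,W,60),"z",np.median(P[m][:,2]))
rel(450,270,230,25)
E
```

```text
clock: 9.48
position: [0.4701, -0.2519, 0.1984]
ee_rot: [-0.0, 1.0, 0.026, 0.0]
contact_force: [-0.1, 0.3, -0.2]
width: 0.0769
foot top [(471.2, -263.2, 55.8, 16.0, 3.2), (470.2, -243.0, 55.8, 15.3, 2.9)] z 0.036865199430387796
tilt deg [-0.19044115 -0.009259  ]
card [(470.8, -252.9, 61.7, 2.1, 3.0)] 0.07487651295055348
tray [(470.1, -252.6, 109.7, 90.3, 3.0)] z 0.014870159452229414
row [0.0071, -0.5222, -0.0314] [-0.06, 0.01, -22.03] dist 0.523 t 9.53 F [-0.5 -0.  -0.1] w 0.0771 yaw 2.97 pos [ 470.  -251.8  198. ]
```

View pics/w_placed.png

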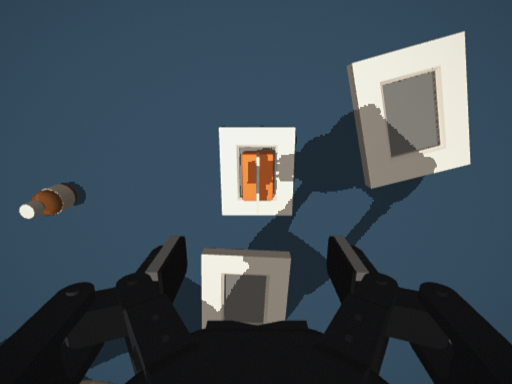

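The stand sits flat in the pocket (256,175), with tilt about 0.2° and the foot top at 36 mm. The card centre is (470.8, -252.9) with yaw 3.0°. Now to the clip.

```bash
python3 -m crank '[[0.001,-0.05,-0.01,0,0,-2],[0.002,-0.1,-0.02,0,0,-4],[0.003,-0.15,-0.031,0,0,-6],[0.004,-0.2,-0.031,0,0,-8],[0.004,-0.25,-0.031,0,0,-10],[0.005,-0.3,-0.031,0,0,-12],[0.006,-0.35,-0.031,0,0,-14],[0.006,-0.4,-0.031,0,0,-17],[0.007,-0.45,-0.031,0,0,-20],[0.007,-0.5,-0.031,0,0,-22],[0.007,-0.522,-0.031,0,0,-22],[0.007,-0.522,-0.031,0,0,-22],[0.007,-0.522,-0.031,0,0,-22]]'
python3 - <<'E'
from h import *
f,D,K,W=grab("wrist","w_clip"); P=cloud(D,K,W)
H,S,V=cv2.split(cv2.cvtColor(f,cv2.COLOR_BGR2HSV))
near=(np.hypot(P[...,0]-.46,P[...,1]-.27)<.09)
red=((H<6)|(H>174))&(S>130)&(V>60)&near&(P[...,2]>.08)&(P[...,2]<.14)
n,l,st,c=cv2.connectedComponentsWithStats(red.astype(np.uint8))
for i in range(1,n):
    if st[i,4]>15: q=P[l==i]*1000; t=q[q[:,2]>q[:,2].max()-8]; print("red",st[i],q.mean(0).round(1),"zmax",q[:,2].max(),"top mean",t.mean(0).round(1), cv2.minAreaRect(q[:,:2].astype(np.float32)),cv2.minAreaRect(t[:,:2].astype(np.float32)))
m=near&(np.abs(P[...,2]-.062)<.004); 
if m.sum()>5: print("strip",cv2.minAreaRect((P[m][:,:2]*1000).astype(np.float32)),m.sum())
m=near&(P[...,2]>.005)&(P[...,2]<.014); print("base",rect(m,.01,K,W,40))
m=near&(P[...,2]>.055)&(P[...,2]<.14);print("clip+strip",cv2.minAreaRect((P[m][:,:2]*1000).astype(np.float32)))
rows=np.nonzero(m); cv2.imwrite("pics/w_clip_c.png",cv2.resize(f[60:330,100:420],None,fx=2,fy=2))
E
```

```text
clock: 11.15
position: [0.4494, 0.2689, 0.2284]
ee_rot: [0.0, 0.976, 0.216, -0.001]
contact_force: [0.0, 0.1, 0.3]
width: 0.0768
red [241 167  14  31 325] [452.5 279.9 115.4] zmax 129.45343998989472 top mean [450.9 282.7 126.6] ((451.68231201171875, 279.2598571777344), (22.91010093688965, 11.892230033874512), 24.870914459228516) ((450.1563415527344, 282.5439147949219), (22.910995483398438, 4.589262008666992), 24.459352493286133)
red [269 166  15  32 358] [464.4 254.6 115. ] zmax 129.4851356705844 top mean [465.3 251.3 126.5] ((463.51617431640625, 254.27044677734375), (23.131046295166016, 11.78651237487793), 26.077356338500977) ((465.10784912109375, 251.06085205078125), (23.099105834960938, 4.588642120361328), 26.299579620361328)
strip ((438.48004150390625, 272.0597229003906), (133.72482299804688, 34.98185348510742), 1.2018673419952393) 159
base [(469.2, 272.2, 98.7, 70.1, 25.0)]
clip+strip ((438.2279052734375, 268.2253723144531), (48.463050842285156, 134.37701416015625), 88.94833374023438)
```

View pics/w_clip_c.png

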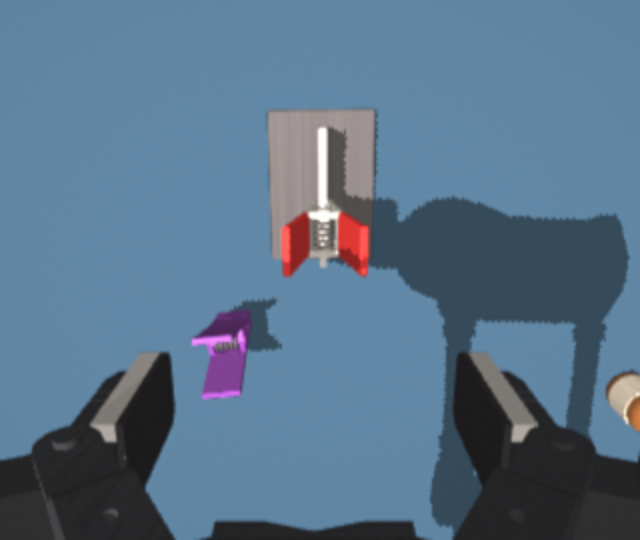

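The clip handles sit at crop pixels (295,248) and (353,245). The clip centre is about (457.6, 266.8) with yaw 25.2°, square with the rail.

```bash
python3 -c "
from h import *
rel(457.6,266.8,99,25.2)"
```

```text
row [0.0067, 0.0052, 0.1297] [-0.03, 0.11, -0.27] dist 0.13 t 11.2 F [-0.3 -0.3  0.6] w 0.0768 yaw 24.93 pos [449.6 268.7 228.8]
```

```bash
python3 -m crank '[[0.0067,0.0052,0,0,0.1,-0.3],[0.0067,0.0052,0.04,0,0.1,-0.3],[0.0067,0.0052,0.08,0,0.1,-0.3],[0.0067,0.0052,0.11,0,0.1,-0.3],[0.0067,0.0052,0.125,0,0.1,-0.3],[0.0067,0.0052,0.1297,0,0.1,-0.3],[0.0067,0.0052,0.1297,0,0.1,-0.3]]' && python3 -m crank '[[0,0,0,0,0,0],[0,0,0,0,0,0],[0,0,0,0,0,0],[0,0,0,0,0,0],[0,0,0,0,0,0],[0,0,0,0,0,0],[0,0,0,0,0,0],[0,0,0,0,0,0],[0,0,0,0,0,0],[0,0,0,0,0,0]]' 0 35
python3 - <<'E'
from h import *
f,D,K,W=grab("wrist","w_grip"); s,T=pose(); P=(cloud(D,K,W)-T[:3,3])@T[:3,:3]*1000
cv2.imwrite("pics/w_grip_c.png",cv2.resize(f[130:384,120:400],None,fx=2,fy=2))
H,S,V=cv2.split(cv2.cvtColor(f,cv2.COLOR_BGR2HSV))
red=((H<6)|(H>174))&(S>130)&(V>60)&(np.abs(P).max(-1)<60)
q=P[red]; print(red.sum(),np.percentile(q,[1,50,99],axis=0).round(1)); print(s["contact_force"],s["width"],s["position"])
E
```

```text
clock: 12.08
position: [0.4585, 0.2668, 0.0997]
ee_rot: [-0.0, 0.976, 0.218, 0.001]
contact_force: [0.1, -0.1, 0.4]
width: 0.0766
clock: 13.32
position: [0.4585, 0.2669, 0.0997]
ee_rot: [-0.0, 0.976, 0.218, 0.001]
contact_force: [0.7, -0.4, 0.2]
width: 0.0206
1169 [[-12.6 -10.1 -27.1]
 [  4.7   6.9 -23.9]
 [ 10.4  10.5  11.8]]
[-1.56011383 -0.32606211 -1.11722191] 0.02055289578780752 [0.45842413 0.2668286  0.09968089]
```

View pics/w_grip_c.png

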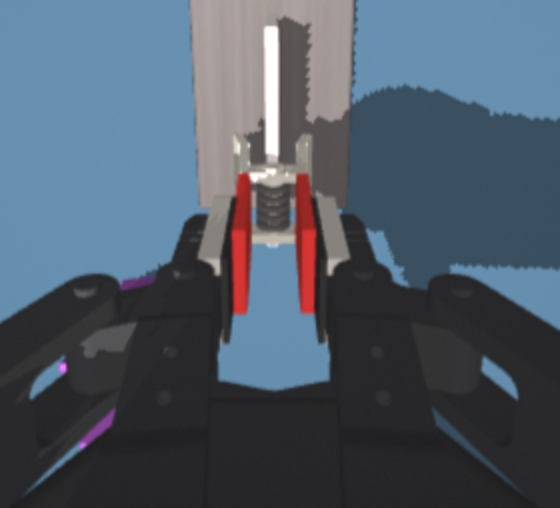

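The clip is squeezed, with the handles parallel at about 21 mm width. It seems to have slid a few mm down in the pads. I lift it straight up and then measure where it sits.

```bash
python3 -m crank '[[0,0,-0.005,0,0,0],[0,0,-0.015,0,0,0],[0,0,-0.03,0,0,0],[0,0,-0.05,0,0,0],[0,0,-0.075,0,0,0],[0,0,-0.1,0,0,0],[0,0,-0.12,0,0,0],[0,0,-0.12,0,0,0],[0,0,-0.12,0,0,0]]'
cat > hold.py <<'E'
from h import *
f,D,K,W=grab("wrist"); s,T=pose(); P=(cloud(D,K,W)-T[:3,3])@T[:3,:3]*1000
H,S,V=cv2.split(cv2.cvtColor(f,cv2.COLOR_BGR2HSV)); box=(np.abs(P[...,0])<30)&(np.abs(P[...,1])<25)
red=((H<6)|(H>174))&(S>130)&(V>60)&box
for sg in(-1,1):
    q=P[red&(P[...,1]*sg>0)&(np.abs(P[...,1])>5)]; t=q[q[:,2]<np.percentile(q[:,2],60)]
    A=np.c_[t[:,0],np.ones(len(t))]; print("handle",sg,"top z fit [slope,z]",np.linalg.lstsq(A,t[:,2],rcond=None)[0].round(3),"x",np.percentile(t[:,0],[1,99]).round(1),"y",np.percentile(q[:,1],[1,50,99]).round(1))
m=box&(P[...,2]>30)&(P[...,2]<75); q=P[m]; print("below",m.sum(),np.percentile(q,[1,50,99],axis=0).round(1) if m.sum() else 0)
print(s["width"],s["contact_force"].round(1),s["position"].round(4))
for n in("scene","top"):
    f,D,K,W=grab(n,n+"_clip"); P=(cloud(D,K,W)-T[:3,3])@T[:3,:3]*1000
    m=(np.abs(P[...,0])<22)&(np.abs(P[...,1])<25)&(P[...,2]>12)&(P[...,2]<80); q=P[m]
    print(n,m.sum(), np.percentile(q,[1,50,99],axis=0).round(1) if m.sum()>3 else "")
    if n=="scene":
        c=proj(T[:3,3],K,W)[0].astype(int); cv2.imwrite("pics/scene_clip_c.png",cv2.resize(f[max(c[1]-60,0):c[1]+60,max(c[0]-80,0):c[0]+80],None,fx=5,fy=5,interpolation=cv2.INTER_CUBIC)); print(c)
E
python3 hold.py
```

```text
clock: 14.5
position: [0.4579, 0.2665, 0.2195]
ee_rot: [-0.0, 0.976, 0.218, 0.0]
contact_force: [0.6, 0.2, -1.9]
width: 0.0206
handle -1 top z fit [slope,z] [-2.0000e-03 -2.5247e+01] x [-12.7  10.4] y [-10.4  -8.3  -6.4]
handle 1 top z fit [slope,z] [  0.042 -24.907] x [-13.2  10.4] y [ 6.9  8.5 10.5]
below 236 [[-11.6 -15.   30.8]
 [  7.8   8.6  46.5]
 [ 10.4  14.7  54.9]]
0.019983104831206123 [-0.6  0.2 -0.3] [0.4577 0.2665 0.219 ]
scene 257 [[-11.7 -10.7  12.4]
 [  5.4  11.6  33.5]
 [ 13.4  16.1  54.9]]
[413 150]
top 59 [[-15.9 -10.3  12.1]
 [-10.4  12.   32.8]
 [  4.5  16.1  57.7]]
```

View pics/scene_clip_c.png

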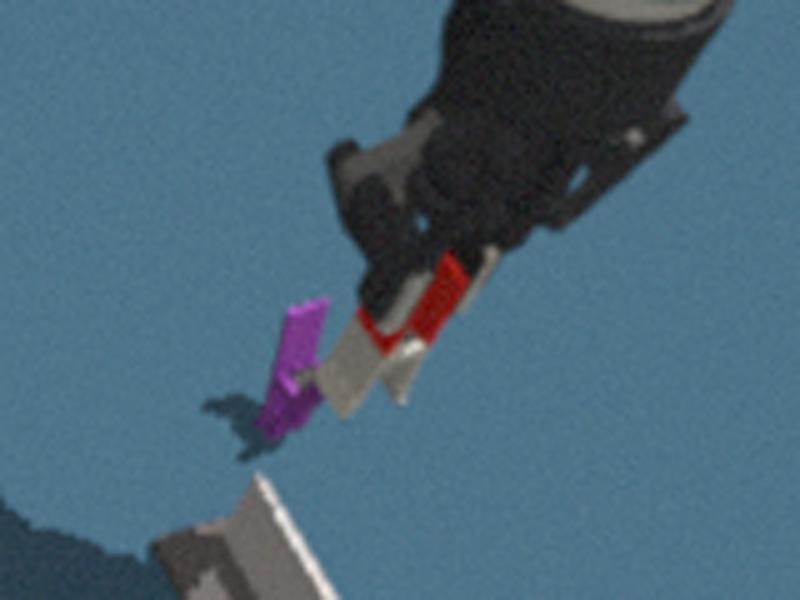

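The clip is held upright and off the rail. The handle tops are at tool z of about -25, so the lips are at about +56, and the clip is off by -1.2 mm in tool x. For lips at z = 57 mm, the TCP goes to z of about 113.

```bash
python3 -c "
from h import *
rel(472,-252.8,200,3.0)"
```

```text
row [-0.2082, 0.4759, 0.0186] [-0.02, 0.05, 22.21] dist 0.52 t 14.65 F [ 0.4  0.6 -0.1] w 0.0205 yaw 25.21 pos [457.7 266.5 218.7]
```

```bash
python3 -m crank '[[-0.004,0.01,0,0,0,0.5],[-0.014,0.032,0,0,0,2],[-0.028,0.064,0,0,0,3.5],[-0.044,0.1,0,0,0,5],[-0.06,0.137,0,0,0,6.5],[-0.076,0.173,0,0,0,8],[-0.092,0.21,0,0,0,9.5],[-0.108,0.247,0,0,0,11],[-0.124,0.283,0,0,0,13],[-0.14,0.32,0,0,0,15],[-0.156,0.356,0.005,0,0,17],[-0.172,0.393,0.01,0,0,19],[-0.188,0.43,0.015,0,0,21],[-0.2,0.457,0.0186,0,0,22],[-0.206,0.471,0.0186,0,0,22.2],[-0.2082,0.476,0.0186,0,0,22.2],[-0.2082,0.476,0.0186,0,0,22.2],[-0.2082,0.476,0.0186,0,0,22.2]]'; python3 hold.py | head -4; python3 - <<'E'
from h import *
f,D,K,W=grab("wrist","w_pre"); P=cloud(D,K,W)
near=np.hypot(P[...,0]-.471,P[...,1]+.2525)<.08
m=near&(P[...,2]>.058)&(P[...,2]<.078); print("card",rect(m,.072,K,W,15)); m=near&(np.abs(P[...,2]-.036)<.005); print("foot",rect(m,.036,K,W,15))
rel(472,-252.8,113,3)
E
```

```text
clock: 16.9
position: [0.472, -0.2519, 0.2002]
ee_rot: [-0.0, 1.0, 0.027, -0.0]
contact_force: [0.5, -0.2, 0.2]
width: 0.0202
handle -1 top z fit [slope,z] [ 1.9000e-02 -2.4518e+01] x [-12.7  10.1] y [-10.   -7.8  -6.2]
handle 1 top z fit [slope,z] [  0.04  -24.279] x [-12.6  10.4] y [ 7.2  8.6 10.7]
below 236 [[-12.4 -14.8  31.1]
 [  7.7   8.9  47.1]
card [(472.4, -253.0, 57.9, 2.1, 3.2)]
foot [(471.0, -253.2, 56.2, 35.7, 3.1)]
row [-0.0002, 0.0006, 0.0872] [-0.01, 0.04, 0.06] dist 0.087 t 17.1 F [ 0.1 -0.2 -0.4] w 0.0205 yaw 3.06 pos [ 472.2 -252.2  200.2]
```

```bash
python3 -m crank '[[-0.0002,0.0006,0.01,0,0,0],[-0.0002,0.0006,0.025,0,0,0],[-0.0002,0.0006,0.04,0,0,0],[-0.0002,0.0006,0.055,0,0,0],[-0.0002,0.0006,0.068,0,0,0],[-0.0002,0.0006,0.078,0,0,0],[-0.0002,0.0006,0.084,0,0,0],[-0.0002,0.0006,0.0872,0,0,0],[-0.0002,0.0006,0.0872,0,0,0],[-0.0002,0.0006,0.0872,0,0,0]]'
python3 hold.py; python3 - <<'E'
from h import *
s,T=pose()
for n in("scene","wrist"):
    f,D,K,W=grab(n,"fin_"+n); P=cloud(D,K,W); Q=(P-T[:3,3])@T[:3,:3]*1000
    H,S,V=cv2.split(cv2.cvtColor(f,cv2.COLOR_BGR2HSV))
    m=(np.abs(Q[...,0])<40)&(np.abs(Q[...,1])<2.5)&(P[...,2]>.04)&(P[...,2]<.08); print(n,"card tool",m.sum(),np.percentile(Q[m],[2,50,98],axis=0).round(1) if m.any() else "")
    for sg in(-1,1):
        m=(Q[...,0]>-16)&(Q[...,0]<14)&(sg*Q[...,1]>6)&(sg*Q[...,1]<18)&(P[...,2]>.045)&(P[...,2]<.095); print(" jaw",sg,m.sum(),(np.percentile(P[m][:,2],[0,2,10])*1000).round(1) if m.any() else "",np.percentile(Q[m][:,1],[2,98]).round(1) if m.any() else "")
    c=proj(T[:3,3]-[0,0,.03],K,W)[0].astype(int); k=(50,66) if n=="scene" else (110,145)
    v0,u0=max(c[1]-k[0],0),max(c[0]-k[1],0)
    cv2.imwrite(f"pics/fin_{n}_c.png",cv2.resize(f[v0:c[1]+k[0],u0:c[0]+k[1]],(400,300),interpolation=cv2.INTER_CUBIC))
a=cv2.imread("pics/fin_scene_c.png");b=cv2.imread("pics/fin_wrist_c.png");cv2.imwrite("pics/fin_both.png",np.hstack([a,b]))
E
```

```text
clock: 18.35
position: [0.4722, -0.253, 0.1135]
ee_rot: [0.0, 1.0, 0.027, 0.0]
contact_force: [0.6, 0.3, -0.1]
width: 0.0203
handle -1 top z fit [slope,z] [  0.027 -24.601] x [-12.9  10.4] y [-9.9 -7.8 -6.2]
handle 1 top z fit [slope,z] [  0.034 -24.405] x [-12.8  10.4] y [ 7.2  8.7 10.7]
below 450 [[-11.3 -14.8  31.4]
 [  9.8   0.1  43.1]
 [ 27.7  14.9  74.8]]
0.020265907977424173 [ 0.4 -0.8 -0.7] [ 0.4722 -0.253   0.1135]
scene 298 [[-20.2 -17.4  12.3]
 [  7.   -3.5  51.3]
 [ 21.3  17.3  79.7]]
[169 159]
top 17 [[-21.9  -8.7  17.4]
 [-18.4   0.3  74.1]
 [-13.1  15.7  78.2]]
scene card tool 67 [[-1.3 -1.7 39.3]
 [17.4 -0.9 52.1]
 [30.6  1.6 70.9]]
 jaw -1 67 [57.7 58.7 61.7] [-14.4  -8.7]
 jaw 1 30 [57.7 58.2 60.4] [ 7.3 13.9]
wrist card tool 181 [[-31.7  -0.6  39.4]
 [ 17.9   0.8  40.7]
 [ 27.9   1.7  70. ]]
 jaw -1 151 [57.6 59.2 60.8] [-14.8  -6.8]
 jaw 1 151 [57.2 59.6 60.9] [ 6.9 14.9]
```

View pics/fin_both.png

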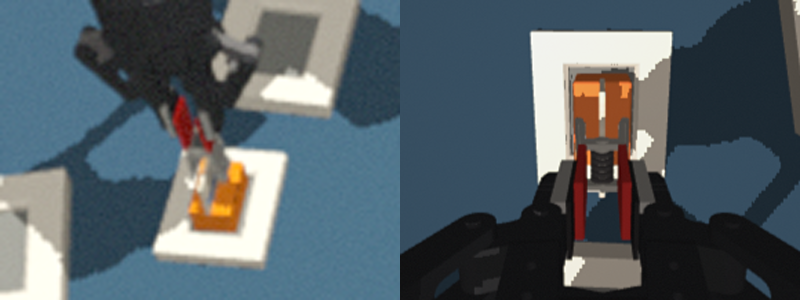

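Wrist view: one open jaw hangs on each side of the card, which runs up the middle. Lips are at about 57.5 mm, the card top is at about 72.5 mm, and the contact force is near zero. I hand in.

```bash
python3 -c "
from rig import job,manip
print(job.sign_off()); s=manip.get_state(); print(s['clock'],s['width'])"
```

```text
the job is handed in; nothing more can be done
None
the job is handed in; nothing more can be done
```

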